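Load three loose cells into a sloped cell tester

TASK

Take the three blue battery cells out of the white cradle and lay each one in the bay of the sloping cell tester that fits its length, with its stud in the slot of the end wall, so that all three lie fully down in their saddles. The cells roll off easily: do not drop them, and leave the battery pack, the bottle and the screwdriver where they stand.

Things in the scene. Friction and masses are not known exactly. Their poses are not given: they have to be found in the camera images.
- rack: White cradle fixed to the bench, any yaw, left or right (tester on the other side). Base 110 x 180 x 6 mm; two 6 mm ribs at x = -24, +24 mm with shallow V notches (sides 25 deg, 7 mm deep, bottoms 18 mm above bench) at y = 60, 0, -60 mm. Cells lie along x, in any notch, studs either way, axis 35.7 mm above bench; 28 mm between cells, 42 mm between ribs. Origin: centre of underside, z up.
- cell_long: The long cell: blue round battery cell, body 32 mm diameter, 120 mm long, about 240 g (varies 25%); a bare steel stud 10 mm in diameter, 12 mm long, on its axis at one end, the other end flat. Origin: on the axis, mid-length of the 120 mm body (near the centre of mass). x axis along the cell towards the stud. Cells differ only in length.
- cell_mid: The middle cell: blue round battery cell, body 32 mm diameter, 95 mm long, about 190 g (varies 25%); a bare steel stud 10 mm in diameter, 12 mm long, on its axis at one end, the other end flat. Origin: on the axis, mid-length of the 95 mm body (near the centre of mass). x axis along the cell towards the stud. Cells differ only in length.
- cell_short: The short cell: blue round battery cell, body 32 mm diameter, 70 mm long, about 140 g (varies 25%); a bare steel stud 10 mm in diameter, 12 mm long, on its axis at one end, the other end flat. Origin: on the axis, mid-length of the 70 mm body (near the centre of mass). x axis along the cell towards the stud. Cells differ only in length.
- cell_long_stud (a point): Tip of the long cell's stud, 72 mm from the cell's origin along its x.
- cell_mid_stud (a point): Tip of the middle cell's stud, 59.5 mm from the cell's origin along its x.
- cell_short_stud (a point): Tip of the short cell's stud, 47 mm from the cell's origin along its x.
- tester: Fixed sheet-metal stand of the tester, 165 x 190 mm, about 100 mm high at the side towards the robot, with a low black box (55 mm high) under its high edge, to x = +105 mm. It carries the sloping face. Origin: centre of the underside, x roughly towards the robot, z up.
- face: Tester's face: dark plate, white saddles, 170 x 190 x 5 mm leaning 30 deg from level, low edge away from the robot (about 20 deg either way). Origin: centre of its upper surface, 58 mm above bench; x up the slope, y across, z square out of it. Three bays 60 mm apart; cells lie up and down the slope on two V saddles each (sides 35 deg, bottoms 12 mm above the plate, 6 mm thick, at x = -24, +24 mm, 42 mm free between), an end wall at each end.
- bay_long (a point): Where the middle of the long cell's body comes when seated (the middle one), 31.5 mm above the face plate. Axes as face. 128 mm between the end walls for the 120 mm body; the upper wall has the stud slot (16 mm wide, open at the top), so the stud points up the slope. Walls 5 mm thick, square to the face up to 2 mm below the seated axis, lips flared 30 deg outward to 6 mm above it.
- bay_mid (a point): Where the middle of the middle cell's body comes when seated (right seen from the robot, face y = +60 mm), 31.5 mm above the face plate. Axes as face. 103 mm between the end walls for the 95 mm body; the lower wall has the stud slot (16 mm wide, open at the top), so the stud points down the slope. Walls 5 mm thick, square to the face up to 2 mm below the seated axis, lips flared 30 deg outward to 6 mm above it.
- bay_short (a point): Where the middle of the short cell's body comes when seated (left seen from the robot, face y = -60 mm), 31.5 mm above the face plate. Axes as face. 78 mm between the end walls for the 70 mm body; the upper wall has the stud slot (16 mm wide, open at the top), so the stud points up the slope. Walls 5 mm thick, square to the face up to 2 mm below the seated axis, lips flared 30 deg outward to 6 mm above it.
- pack: Bystander: finished battery pack, a blue block in a white printed frame, 74 x 60 x 95 mm high, 0.8 kg, standing loose between cradle and tester. Origin: centre of the underside.
- bottle: Bystander: clear plastic bottle with a white cap, 60 mm in diameter, 160 mm high, standing loose beyond the work. Origin: centre of the underside.
- driver: Bystander: screwdriver 150 mm long, lying loose on the bench on the robot's side of the work. Its x axis runs along it.
There are look-alikes about, which are no part of the job. What is shaped like the cell_long but green is not meant.

How it is judged:
By the outcome, as a careful person would: the job done as asked, in the order asked, and still so for the second after the job is handed in, with the robot touching nothing.
It also fails if it takes over 72 s, if anything falls off the work surface, if the arm or the gripper's body presses on something with over 40 N, if the wrist force passes 120 N, or if a joint passes its speed limit or range.

ROBOT

A 6-joint arm with a two-finger parallel gripper is mounted at the origin on the work surface. World frame = base frame: x ahead of the robot, y to its left, z up, the work surface at z = 0. Lengths are in m, angles in rad, forces in N, time in s.
With the tool pointing down it reaches from about 0.25 to 0.775 m from the base axis. Payload 8.9 kg.
Tool frame: the origin (TCP) lies midway between the tips of the shut fingers; the grasp point (between the pads) lies 19 mm behind it (ctrl.pinch_z is the distance from the TCP to the grasp point, in m); z points along the fingers, y is the line along which they close (so a half turn about z gives the same grasp; the last joint's range is limited). The gripper opens to 85 mm and grips with 20 to 120 N. Pads are 22 mm wide; open, the fingers measure 114 mm over their backs; the gripper's body (76 mm by 85 mm) begins 54 mm behind the grasp point. The pads swing forward as they close: fully open they stand 13 mm farther back than shut.
Start: joints at [1.021, 0.291, -0.153, 1.127, 0, 1.431], TCP at [0.21, 0.481, 0.203] pointing down, gripper open.
Joint ranges: [-2.52, 2.52], [-0.91, 1.74], [-1.3, 1.37], [-1.96, 2.02], [-1.52, 1.47], [-3.14, 3.14]. Speed limits (rad/s): [2.22, 2.22, 2.79, 3.14, 3.14, 3.14].

INTERFACE

Orientations are given as a 3x3 rotation matrix whose columns are the frame's x, y, z axes.
In Python, from bench import ctrl gives the robot as it stands.
- The arm moves only by the tool servo_tool, never from a script. Its argument "steps" is a list that holds one entry, the list of rows, each a list of 7 numbers: the closure in counts, from 0 (fully open) to 255 (shut), then the shift along the tool's x, y, z in units of 25 mm (1.0 is 25 mm), then the turn, a rotation vector about the tool's x, y, z in degrees. A call has 1 to 12 rows; each row shifts and turns the commanded pose from where the row before left it, along the tool's axes as they then stand; what a row does not reach is not made up. A row lasts 1/10 s, in which the tool goes at most 50 mm and 8.59 degrees, less where a joint would pass 70% of its speed; a pose out of reach is approached as far as the arm can. A call is refused whole if a number of a shift passes 1 or a number of a turn 8.59, either way. A call with a gripper value outside its range is refused whole. The fingers move at their own pace and stop on an object; "newtons" is the grip in N (left out, the last holds). Time passes only in rows, so rows that do not move let the fingers close. It gives the time, the measured TCP pose, the force, the opening and the grip force at its end, in the units of the state.
- ctrl.read_state(): the state, without advancing time (a new reading comes with each control period).
- ctrl.get_image(name): name is "scene" or "side" or "wrist"; returns a dict with "frame" (480x640x3 uint8, red, green, blue), "fx", "fy", "cx", "cy" (pixels), "eye" and "rotation" of the camera in the world. Camera axes: x right, y down, z forward; pixel columns grow to the right and rows downward; lengths in m; the calibration is good to about 2 mm. A picture is of the moment at which its call begins. There is no depth.
- ctrl.hand_in(): hands the job in; it is judged then, once.
The state is a dict: "t": time; "joints": joint angles; "joint_velocities": joint speeds; "tau": joint torques, N m; "position": TCP position; "tcp_rot": TCP orientation; "force": force on the tool from outside, world axes, zero at the start; "ft_torque": the same for the moment, N m; "finger_gap": finger opening in m; "grasp_force": force on a finger pad.
Only numpy, scipy, OpenCV 4.12 (cv2) and the standard library are available. Lean on these libraries where they do the work, as an engineer would, in place of code of your own. Each camera call takes 0.05 s, during which the arm holds its last target. There are 200 camera calls.

## Working session

There is one attempt and no reset: what is moved stays moved. The work goes in short steps, Python scripts to look and compute and a tool call to move; the robot and the scene stay as the last step left them, time stands still between calls to the robot, and variables do not carry over. Pictures are saved under pics/ and viewed, at most 10 in all, crops included, and the job is handed in when it is done.

Besides the shell and the picture viewer there is one more tool, called after ">>>" as a command line: name --argument value ..., lists and objects as JSON in quotes. servo_tool: Moves the arm, as the interface text tells. Its arguments: {"type":"object","properties":{"steps":{"type":"array","items":{"type":"array","items":{"type":"array","items":{"type":"number"}}}},"newtons":{"type":"number"}},"required":["steps"]}

```bash
mkdir -p pics; ls; cat > h.py <<'E'
from bench import ctrl
import numpy as np, cv2
def grab(n,save=None):
    im=ctrl.get_image(n)
    if save: cv2.imwrite('pics/'+save+'.png',im['frame'][:,:,::-1])
    return im
def ray(im,u,v):
    d=np.array([(u-im['cx'])/im['fx'],(v-im['cy'])/im['fy'],1.])
    return np.array(im['eye']),np.array(im['rotation'])@d
def onz(im,u,v,z):
    e,d=ray(im,u,v); return e+d*(z-e[2])/d[2]
def proj(im,p):
    q=np.array(im['rotation']).T@(np.array(p)-im['eye']); return q[0]/q[2]*im['fx']+im['cx'],q[1]/q[2]*im['fy']+im['cy']
E
python3 - <<'E'
from h import *
a=grab('scene');b=grab('side');c=grab('wrist','w0')
for im in (a,b,c): print(np.round(im['eye'],3),np.round(im['rotation'],2).tolist(),im['fx'])
np.save('pics/a.npy',a,allow_pickle=True)
cv2.imwrite('pics/s0.png',a['frame'][:,:,::-1]);cv2.imwrite('pics/d0.png',b['frame'][:,:,::-1])
s=ctrl.read_state();print(s['t'],np.round(s['tcp_rot'],3).tolist(),s['finger_gap'],ctrl.pinch_z)
E
```

```text
pics
[ 1.293 -0.253  0.898] [[0.38, 0.67, -0.63], [0.92, -0.26, 0.28], [0.02, -0.69, -0.72]] 549.0212716112384
[ 0.509 -0.68   0.883] [[0.99, -0.11, 0.07], [-0.13, -0.73, 0.67], [-0.02, -0.68, -0.73]] 477.53790007081824
[0.148 0.506 0.374] [[0.4, 0.88, 0.24], [0.92, -0.39, -0.11], [-0.0, 0.26, -0.97]] 331.7188178404556
0.15 [[-0.917, 0.399, -0.0], [0.399, 0.917, -0.001], [0.0, -0.001, -1.0]] 0.0852523132662163 0.0187
```

View pics/s0.png

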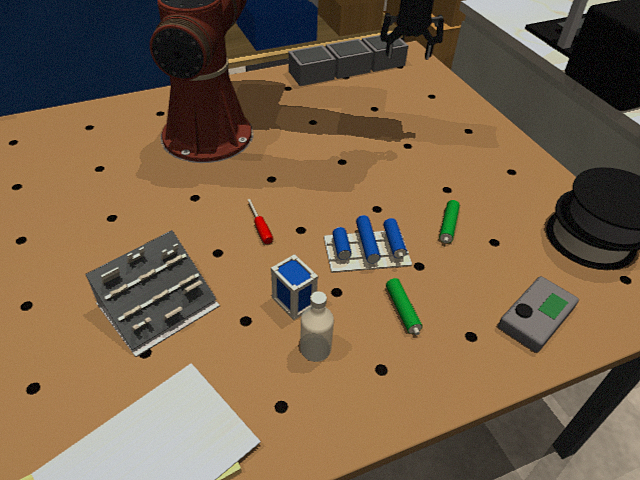

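View pics/d0.png

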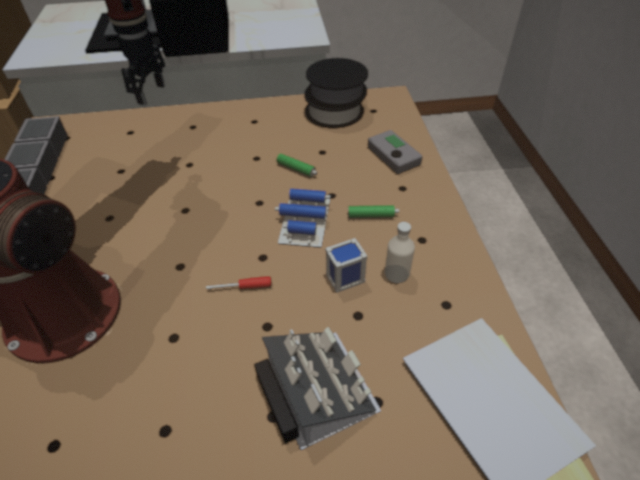

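The scene view shows three blue cells in the white cradle at (342,243), (368,238) and (396,238), the pack at (294,285), the bottle at (316,335), and the tester at (150,290). The green look-alikes are at (450,222) and (404,306). The side view shows the cells at (302,228), (303,211) and (308,196), and the tester at (320,380). The blue ones in the cradle are the cells meant. I'll confirm that in an enlarged crop.

```bash
python3 - <<'E'
from h import *
a=grab('scene');b=grab('side')
def crop(im,x,y,w,h): return cv2.resize(im['frame'][y:y+h,x:x+w,::-1],(400,300),interpolation=cv2.INTER_CUBIC)
m=np.vstack([np.hstack([crop(a,310,200,120,90),crop(b,245,175,100,75)]),np.hstack([crop(a,76,220,160,120),crop(b,245,322,160,120)])])
cv2.imwrite('pics/crop1.png',m)
for n,im in (('scene',a),('side',b)):
    hsv=cv2.cvtColor(im['frame'],cv2.COLOR_RGB2HSV)
    mk=cv2.inRange(hsv,(105,120,50),(130,255,255))
    k,lab,st,ce=cv2.connectedComponentsWithStats(mk)
    for i in range(1,k):
        if 100<st[i,4]<3000:
            p=np.argwhere(lab==i)[:,::-1].astype(np.float32)
            r=cv2.minAreaRect(p); box=cv2.boxPoints(r)
            P=onz(im,*ce[i],0.0357)
            print(n,st[i],np.round(ce[i],1),np.round(P[:2],3),np.round(r[1],1),np.round(box).tolist())
E
```

```text
scene [ 244    0   74   51 2748] [282.6  21.9] [-0.518  0.423] [73. 50.] [[244.0, 50.0], [244.0, 0.0], [317.0, 0.0], [317.0, 50.0]]
scene [356 215  24  44 540] [366.8 235.8] [0.556 0.217] [42.9 13.9] [[355.0, 217.0], [368.0, 214.0], [379.0, 255.0], [366.0, 259.0]]
scene [384 218  22  36 429] [393.6 234.8] [0.575 0.274] [34.2 13.8] [[382.0, 221.0], [395.0, 216.0], [405.0, 249.0], [392.0, 253.0]]
scene [333 227  18  29 322] [340.7 239.8] [0.546 0.157] [26.8 14. ] [[331.0, 229.0], [345.0, 226.0], [351.0, 252.0], [337.0, 255.0]]
scene [278 260  32  25 488] [293.8 272.2] [0.596 0.026] [28.3 19.8] [[277.0, 269.0], [291.0, 255.0], [311.0, 275.0], [297.0, 289.0]]
scene [277 280  13  28 194] [282.9 293.4] [ 0.641 -0.015] [26.9 12. ] [[269.0, 288.0], [278.0, 280.0], [296.0, 298.0], [288.0, 307.0]]
scene [298 284  13  27 201] [303.9 297.6] [0.666 0.02 ] [11.2 27. ] [[297.0, 310.0], [300.0, 283.0], [311.0, 284.0], [308.0, 311.0]]
side [291 190  33  11 266] [307.3 194.4] [0.581 0.274] [32.5  8.6] [[290.0, 197.0], [291.0, 189.0], [324.0, 192.0], [323.0, 200.0]]
side [280 204  45  12 386] [302.8 209.5] [0.563 0.217] [44.3  9.2] [[280.0, 212.0], [280.0, 203.0], [324.0, 207.0], [324.0, 216.0]]
side [289 221  26  12 247] [301.3 226.2] [0.553 0.158] [25.6  9.8] [[288.0, 230.0], [289.0, 220.0], [315.0, 223.0], [314.0, 232.0]]
side [333 244  27  18 314] [345.9 252.2] [0.649 0.056] [13.6 25. ] [[332.0, 250.0], [356.0, 242.0], [360.0, 255.0], [336.0, 263.0]]
```

View pics/crop1.png

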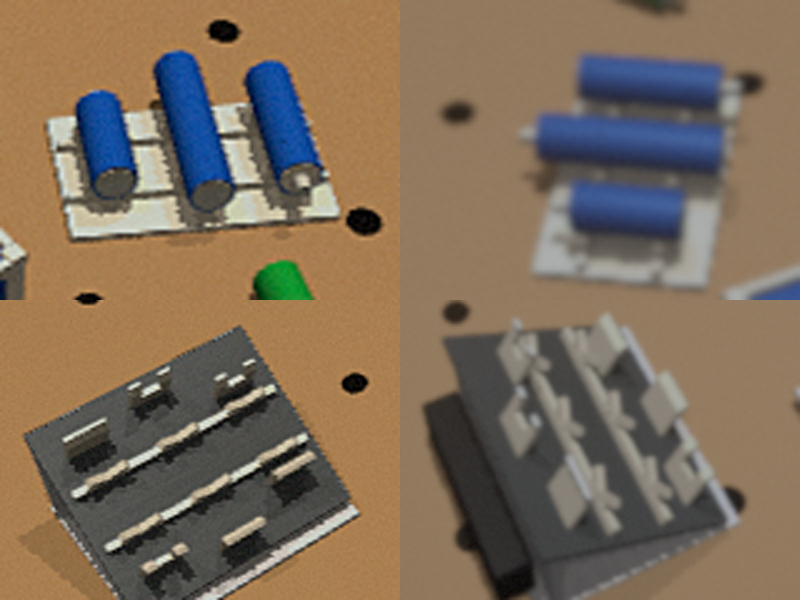

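The crop confirms that the blue cells are the ones meant:
- **Short cell:** scene (341,240), stud towards the robot.
- **Long cell:** scene (367,236), stud towards the robot, as the side crop shows at (530,133).
- **Mid cell:** scene (394,235), stud away from the robot.

The studs already point the right way for their bays. I'll move over the cradle for a wrist view.

>>> servo_tool --steps '[[[100,-1,-0.3,0,0,0,0],[100,-1,-0.3,0,0,0,0],[100,-1,-0.3,0,0,0,0],[100,-1,-0.3,0,0,0,0],[100,-1,-0.3,0,0,0,0],[100,-1,-0.3,0,0,0,0],[100,-1,-0.3,0,0,0,0],[100,-1,-0.3,0,0,0,0],[100,-1,-0.3,0,0,0,0],[100,-1,-0.3,0,0,0,0],[100,-1,-0.3,0,0,0,0],[100,-1,-0.3,0,0,0,0]]]' --newtons 40

```text
t: 1.45
position: [0.4495, 0.2782, 0.203]
tcp_rot: [[-0.917, 0.399, -0.0], [0.399, 0.917, -0.0], [0.0, -0.0, -1.0]]
force: [1.4, 1.2, 0.4]
finger_gap: 0.0519
grasp_force: 0.0
```

>>> servo_tool --steps '[[[100,-1,-0.2,0,0,0,0],[100,-1,-0.2,0,0,0,0],[100,-1,-0.2,0,0,0,0],[100,-1,-0.2,0,0,0,0],[100,-0.5,0,0,0,0,0],[100,0,0,0,0,0,-4.8],[100,0,0,0,0,0,-4.8],[100,0,0,0,0,0,0]]]'

```text
t: 2.25
position: [0.5436, 0.2161, 0.2029]
tcp_rot: [[-0.971, 0.24, -0.001], [0.24, 0.971, 0.0], [0.001, -0.0, -1.0]]
force: [-0.9, -0.3, -0.5]
finger_gap: 0.0517
grasp_force: 0.0
```

```bash
cat >> h.py <<'E'
def blues(im,z,amin=300):
    hsv=cv2.cvtColor(im['frame'],cv2.COLOR_RGB2HSV)
    mk=cv2.inRange(hsv,(105,120,50),(130,255,255))
    k,lab,st,ce=cv2.connectedComponentsWithStats(mk)
    for i in range(1,k):
        if st[i,4]>amin:
            r=cv2.minAreaRect(np.argwhere(lab==i)[:,::-1].astype(np.float32)); b=cv2.boxPoints(r)
            if np.linalg.norm(b[0]-b[1])>np.linalg.norm(b[1]-b[2]): b=np.roll(b,-1,0)
            # b0-b1 short side, b2-b3 short side
            e1,e2=onz(im,*((b[0]+b[1])/2),z),onz(im,*((b[2]+b[3])/2),z)
            d=e2-e1
            print(st[i,4],'px',np.round(ce[i]),'c',np.round((e1+e2)/2,4)[:2],'len',round(np.linalg.norm(d),4),'ang',round(np.degrees(np.arctan2(d[1],d[0]))%180,1))
def st():
    s=ctrl.read_state();print(round(s['t'],2),np.round(s['position'],4),np.round(s['tcp_rot'],3).tolist(),'F',np.round(s['force'],1),'gap',round(s['finger_gap'],4),'g',np.round(s['grasp_force'],1));return s
E
python3 - <<'E'
from h import *
st()
w=grab('wrist','w1');blues(w,.0357)
print(w['eye'],np.round(w['rotation'],3).tolist())
a=grab('scene')
E
```

```text
2.25 [0.5436 0.2161 0.2029] [[-0.971, 0.24, -0.001], [0.24, 0.971, 0.0], [0.001, -0.0, -1.0]] F [-0.9 -0.3 -0.5] gap 0.0517 g 0.0
3094 px [321. 237.] c [0.5643 0.2115] len 0.1234 ang 164.6
2395 px [379. 243.] c [0.5838 0.2688] len 0.0993 ang 164.0
1749 px [263. 245.] c [0.5563 0.1511] len 0.072 ang 165.4
[0.47851478 0.22997417 0.37417402] [[0.24, 0.937, 0.254], [0.971, -0.232, -0.063], [0.0, 0.262, -0.965]]
```

View pics/w1.png

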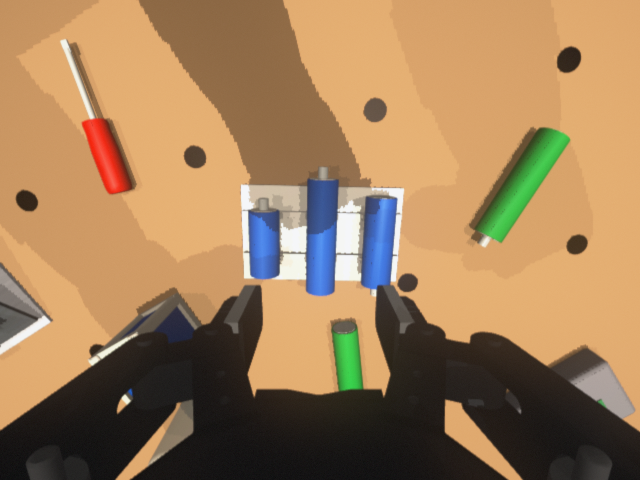

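The wrist view shows the short (263,245), long (321,237) and mid (379,243) cells, with studs robot-ward, robot-ward and away. The tool is laterally lined up with the long cell. I'll pick that one first.

>>> servo_tool --steps '[[[118,-0.8,0,0,0,0,0],[118,0,0,1,0,0,0],[118,0,0,1,0,0,0],[118,0,0,1,0,0,0],[118,0,0,1,0,0,0],[118,0,0,1,0,0,0]]]'

```text
t: 2.95
position: [0.5631, 0.2112, 0.0772]
tcp_rot: [[-0.97, 0.243, 0.0], [0.243, 0.97, 0.0], [-0.0, 0.0, -1.0]]
force: [0.8, 0.1, -0.9]
finger_gap: 0.046
grasp_force: 0.0
```

```bash
python3 - <<'E'
from h import *
st()
w=grab('wrist','w2');blues(w,.0357)
E
```

```text
2.95 [0.5631 0.2112 0.0772] [[-0.97, 0.243, 0.0], [0.243, 0.97, 0.0], [-0.0, 0.0, -1.0]] F [ 0.8  0.1 -0.9] gap 0.046 g 0.0
7463 px [323. 246.] c [0.5636 0.2108] len 0.1253 ang 164.0
4829 px [415. 249.] c [0.5795 0.2693] len 0.0926 ang 164.1
3612 px [232. 257.] c [0.555 0.152] len 0.0713 ang 163.9
```

View pics/w2.png

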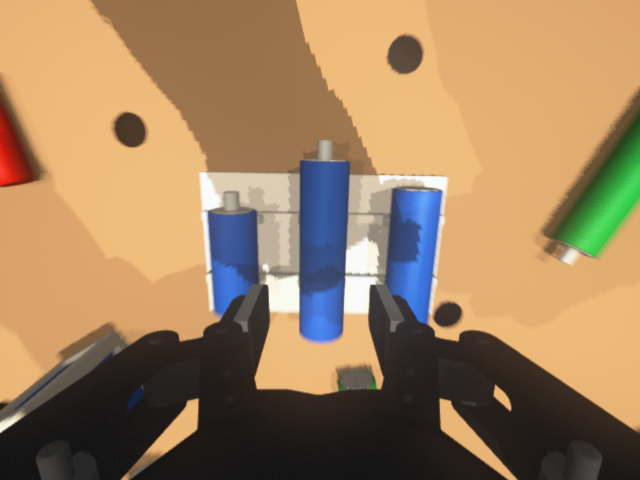

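The wrist view shows the fingers straddling the long cell, inner edges at 268 and 370 with the cell axis at about 322. I'll descend and grip.

>>> servo_tool --steps '[[[118,0,0,1,0,0,0.5],[118,0,0,1,0,0,0.5],[118,0,0,0.5,0,0,0],[118,0,0,0,0,0,0],[255,0,0,0,0,0,0],[255,0,0,0,0,0,0],[255,0,0,0,0,0,0],[255,0,0,0,0,0,0]]]'

```text
t: 3.8
position: [0.5696, 0.2124, 0.0228]
tcp_rot: [[-0.966, 0.258, 0.013], [0.258, 0.966, 0.003], [-0.012, 0.006, -1.0]]
force: [-4.6, -2.1, 40.2]
finger_gap: 0.0006
grasp_force: 20.3
```

```bash
python3 - <<'E'
from h import *
st()
# tester corners fit from both overview pictures (hand-picked guesses refined to sub-pixel corners)
a=grab('scene');b=grab('side')
for n,im,x,y in (('sc',a,76,222),('sd',b,250,318)):
    c=cv2.resize(im['frame'][y:y+135,x:x+150,::-1],None,fx=4,fy=4,interpolation=cv2.INTER_CUBIC)
    cv2.imwrite(f'pics/{n}.png',c)
E
```

```text
3.8 [0.5696 0.2124 0.0228] [[-0.966, 0.258, 0.013], [0.258, 0.966, 0.003], [-0.012, 0.006, -1.0]] F [-4.6 -2.1 40.2] gap 0.0006 g 20.3
```

View pics/sc.png

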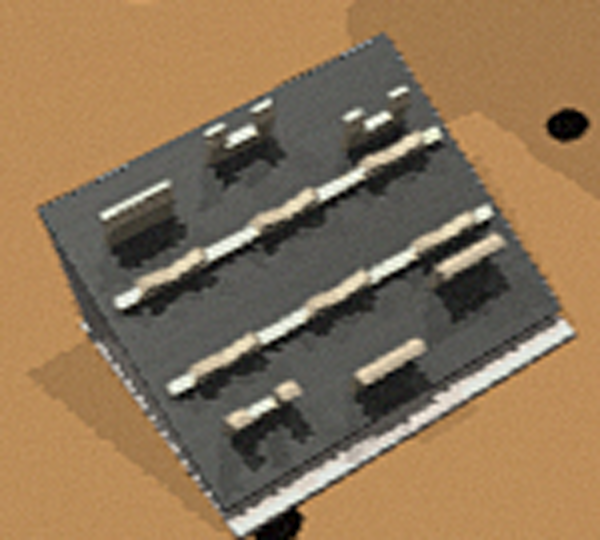

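View pics/sd.png

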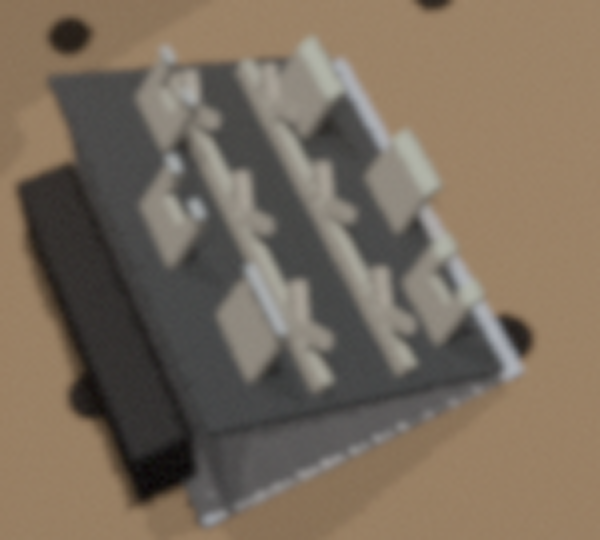

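```bash
python3 - <<'E'
from h import *
w=grab('wrist');a=grab('scene');b=grab('side')
st();blues(w,.0357)
R=lambda f,s: cv2.resize(f[:,:,::-1],s,interpolation=cv2.INTER_CUBIC)
m=np.hstack([R(w['frame'],(400,300)),R(a['frame'][165:285,300:460],(400,300))])
m2=np.hstack([R(b['frame'][150:270,230:390],(400,300)),R(w['frame'][100:340,160:480],(400,300))])
cv2.imwrite('pics/c2.png',np.vstack([m,m2]))
E
```

```text
4.05 [0.5696 0.2123 0.0228] [[-0.966, 0.258, 0.013], [0.258, 0.966, 0.003], [-0.012, 0.006, -1.0]] F [-3.3 -1.7 41.2] gap 0.0004 g 20.8
8563 px [319. 217.] c [0.537 0.219] len 0.0694 ang 165.0
8916 px [443. 263.] c [0.5761 0.2714] len 0.0861 ang 163.6
6766 px [197. 282.] c [0.5534 0.1515] len 0.0674 ang 166.0
343 px [319. 382.] c [0.622  0.1965] len 0.0217 ang 161.6
```

View pics/c2.png

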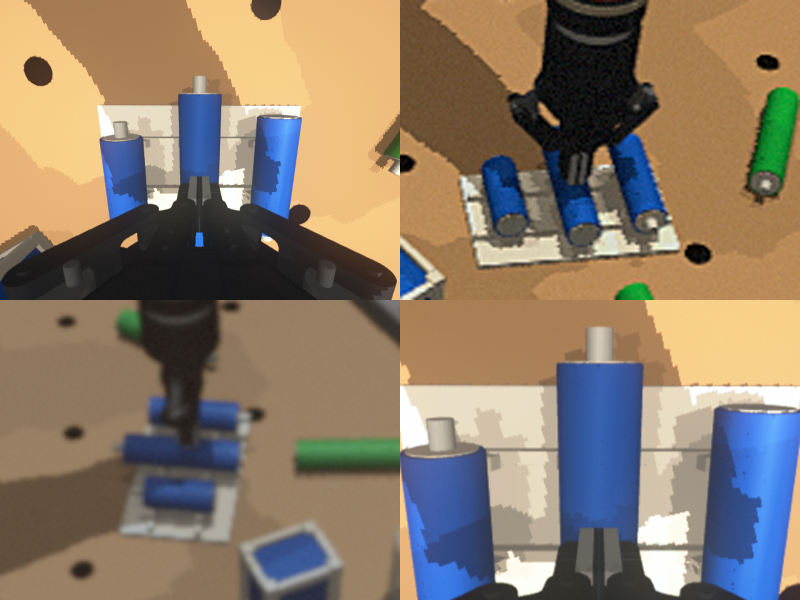

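The picture shows the shut fingers on top of, not around, the long cell, which still lies in its notch. I'll triangulate the fingertip height from scene (371,238) and side (305,206).

```bash
cat >> h.py <<'E'
def tri(*rs):
    A=np.zeros((3,3));y=np.zeros(3)
    for e,d in rs:
        d=d/np.linalg.norm(d);M=np.eye(3)-np.outer(d,d);A+=M;y+=M@e
    return np.linalg.solve(A,y)
E
python3 - <<'E'
from h import *
a=grab('scene');b=grab('side');w=grab('wrist')
print(tri(ray(a,371.2,237.8),ray(b,305.2,206)))
s=st()
for p in ([0,0,0],[0,0,.03],[0,0,-.03]):
    P=np.array(s['position'])+np.array(p); print(p,[np.round(proj(i,P),1) for i in(a,b,w)])
print(ctrl.pinch_z,[x for x in dir(ctrl) if x[0]!='_'])
E
```

```text
[0.57018816 0.21982149 0.0433763 ]
4.2 [0.5696 0.2123 0.0228] [[-0.966, 0.258, 0.013], [0.258, 0.966, 0.003], [-0.012, 0.006, -1.0]] F [-3.4 -1.3 41.1] gap 0.0003 g 20.8
[0, 0, 0] [array([367.3, 244.5]), array([305.8, 214.2]), array([322.4, 278.8])]
[0, 0, 0.03] [array([368.7, 235. ]), array([305.3, 205.7]), array([323.5, 303.1])]
[0, 0, -0.03] [array([366. , 253.7]), array([306.3, 222.4]), array([321.6, 261.2])]
0.0187 ['Unreachable', 'get_image', 'hand_in', 'pinch_z', 'read_state']
```

Evidence from the wrist geometry, the triangulation and the contact itself agrees. The real tips stand about 29 mm behind the reported TCP, so the fingers closed at the top of the cell. I'll lift, reopen and check.

>>> servo_tool --steps '[[[255,0,0,-0.6,0,0,0],[255,0,0,-1,0,0,0],[118,0,0,-1,0,0,0],[118,0,0,0,0,0,0],[118,0,0,0,0,0,0],[118,0,0,0,0,0,0],[118,0,0,0,0,0,0]]]'

```text
t: 4.9
position: [0.5628, 0.2108, 0.0799]
tcp_rot: [[-0.966, 0.258, -0.001], [0.258, 0.966, -0.0], [0.001, -0.001, -1.0]]
force: [0.7, -0.6, -0.2]
finger_gap: 0.0459
grasp_force: 0.0
```

```bash
python3 - <<'E'
from h import *
s=st()
w=grab('wrist');blues(w,.0357)
R=np.array(s['tcp_rot']);print('cam in tool',R.T@(np.array(w['eye'])-s['position']),np.round(R.T@np.array(w['rotation']),3).tolist())
f=w['frame'];g=f.astype(int).sum(2)
for r in (286,290,295,300,305,310,320): 
    c=np.where((g[r,200:440]<200))[0]+200
    L=c[c<320];Rr=c[c>320]; print(r,L.max() if len(L) else None,Rr.min() if len(Rr) else None)
E
```

```text
4.9 [0.5628 0.2108 0.0799] [[-0.966, 0.258, -0.001], [0.258, 0.966, -0.0], [0.001, -0.001, -1.0]] F [ 0.7 -0.6 -0.2] gap 0.0459 g 0.0
7614 px [323. 248.] c [0.5655 0.2117] len 0.1279 ang 165.3
5024 px [416. 250.] c [0.5813 0.2702] len 0.0957 ang 164.3
3514 px [232. 258.] c [0.5562 0.1503] len 0.0731 ang 163.4
cam in tool [ 0.06659571 -0.00210651 -0.17120274] [[-0.001, -0.965, -0.262], [1.0, -0.001, 0.0], [-0.0, -0.262, 0.965]]
286 266 371
290 266 371
295 267 371
300 267 370
305 267 370
310 267 370
320 268 369
```

>>> servo_tool --steps '[[[118,0,0.1,0.7,0,0,0],[118,0,0,1,0,0,0],[118,0,0,0.7,0,0,0],[118,0,0,0.6,0,0,0],[118,0,0,0.3,0,0,0]]]'

```text
t: 5.45
position: [0.5626, 0.213, -0.0038]
tcp_rot: [[-0.966, 0.258, -0.003], [0.258, 0.966, -0.001], [0.003, -0.001, -1.0]]
force: [-0.4, -0.1, -0.0]
finger_gap: 0.0458
grasp_force: 0.0
```

>>> servo_tool --steps '[[[118,0,0,0.3,0,0,0],[118,0,0,0.1,0,0,0],[118,0,0,0,0,0,0]]]'

```text
t: 5.75
position: [0.564, 0.2134, -0.0119]
tcp_rot: [[-0.966, 0.258, 0.0], [0.258, 0.966, 0.0], [-0.0, 0.0, -1.0]]
force: [-0.3, 0.1, -0.4]
finger_gap: 0.0459
grasp_force: 0.0
```

No contact at a reported z of −12 mm, which confirms the offset. Now grip.

>>> servo_tool --steps '[[[200,0,0,0,0,0,0],[255,0,0,0,0,0,0],[255,0,0,0,0,0,0],[255,0,0,0,0,0,0]]]' --newtons 50

```text
t: 6.15
position: [0.5645, 0.2135, -0.0112]
tcp_rot: [[-0.966, 0.258, 0.001], [0.258, 0.966, 0.0], [-0.001, 0.001, -1.0]]
force: [-1.0, -0.7, 6.7]
finger_gap: 0.0306
grasp_force: 49.5
```

```bash
python3 - <<'E'
from h import *
st()
# tester pose from overview corners (4x crops): face frame x up slope
a=grab('scene');b=grab('side')
from scipy.optimize import least_squares
c,s=np.cos(np.pi/6),np.sin(np.pi/6)
def face(q,P):
    x,y,t=q; X=np.array([np.cos(t)*c,np.sin(t)*c,s]);Y=np.array([-np.sin(t),np.cos(t),0]);Z=np.cross(X,Y)
    return np.array([x,y,.058])+P[0]*X+P[1]*Y+P[2]*Z
hx,hy=.085,.095
obs=[(a,(76+40/4,222+207/4),(hx,hy,0)),(a,(76+385/4,222+35/4),(hx,-hy,0)),(a,(76+563/4,222+318/4),(-hx,-hy,0)),(a,(76+230/4,222+508/4),(-hx,hy,0)),
 (b,(250+50/4,318+77/4),(hx,-hy,0)),(b,(250+205/4,318+432/4),(hx,hy,0)),(b,(250+505/4,318+373/4),(-hx,hy,0)),(b,(250+335/4,318+60/4),(-hx,-hy,0))]
for sel in (obs,obs[:4],obs[4:]):
    r=least_squares(lambda q:np.concatenate([np.array(proj(i,face(q,P)))-uv for i,uv,P in sel]),[.55,-.2,np.pi],x_scale=[.01,.01,.05])
    print(np.round(r.x,4),np.degrees(r.x[2]),np.round(r.fun,1))
E
```

```text
6.15 [ 0.5645  0.2135 -0.0112] [[-0.966, 0.258, 0.001], [0.258, 0.966, 0.0], [-0.001, 0.001, -1.0]] F [-1.  -0.7  6.7] gap 0.0306 g 49.5
[ 0.5472 -0.2532  3.442 ] 197.21333617162276 [-1.5 -0.8  0.2 -1.4 -0.7 -2.4 -3.1  0.2  0.8 -2.   1.4 -0.3  1.3 -0.8
 -0.4 -2.1]
[ 0.5507 -0.2512  3.4497] 197.65193155910103 [-0.4  0.5  1.1 -0.6  0.7 -1.8 -1.3  1.4]
[ 0.5455 -0.2553  3.4373] 196.94424436639912 [ 0.1 -1.2  0.2  1.1  0.5  0.7 -0.8 -1.1]
```

The cell is gripped, with a 30.6 mm gap. The tester fit gives its centre at about (0.548, −0.253), with the upslope direction at 197.2°. Now lift and carry.

>>> servo_tool --steps '[[[255,0,0,-0.4,0,0,0],[255,0,0,-0.8,0,0,0],[255,0,0,-1,0,0,0],[255,0,0,-1,0,0,0],[255,0,0,-1,0,0,0],[255,0,0,-1,0,0,0],[255,0,0,-1,0,0,0],[255,-0.1,-0.4,0,0,0,0],[255,-0.29,-0.97,0,0,0,0],[255,-0.29,-0.97,0,0,0,0],[255,-0.29,-0.97,0,0,0,0],[255,-0.29,-0.97,0,0,0,0]]]'

```text
t: 7.45
position: [0.5659, 0.1003, 0.1422]
tcp_rot: [[-0.966, 0.258, -0.002], [0.258, 0.966, -0.0], [0.002, -0.001, -1.0]]
force: [0.4, 0.4, -2.2]
finger_gap: 0.0305
grasp_force: 49.8
```

>>> servo_tool --steps '[[[255,-0.29,-0.97,0,0,0,0],[255,-0.29,-0.97,0,0,0,0],[255,-0.29,-0.97,0,0,0,0],[255,-0.29,-0.97,0,0,0,0],[255,-0.29,-0.97,0,0,0,0],[255,-0.29,-0.97,0,0,0,0],[255,-0.29,-0.97,0,0,0,0],[255,-0.29,-0.97,0,0,0,0],[255,-0.29,-0.97,0,0,0,0],[255,-0.29,-0.97,0,0,0,0],[255,-0.29,-0.97,0,0,0,0],[255,-0.29,-0.97,0,0,0,0]]]'

```text
t: 8.65
position: [0.5748, -0.2029, 0.1421]
tcp_rot: [[-0.966, 0.258, -0.002], [0.258, 0.966, 0.001], [0.002, 0.0, -1.0]]
force: [-0.6, 0.2, -1.3]
finger_gap: 0.0302
grasp_force: 49.8
```

>>> servo_tool --steps '[[[255,-0.29,-0.97,0,0,0,0],[255,-0.2,-0.6,0,0,0,-4],[255,0,0,0,0,0,-8],[255,0,0,0,0,0,-8],[255,0,0,0,0,0,-8],[255,0,0,0,0,0,-4.2],[255,0,0,0,0,8,0],[255,0,0,0,0,8,0],[255,0,0,0,0,8,0],[255,0,0,0,0,6,0],[255,0,0,0,0,0,0],[255,0,0,0,0,0,0]]]'

```text
t: 9.85
position: [0.5775, -0.2427, 0.1401]
tcp_rot: [[-0.831, -0.297, -0.471], [-0.26, 0.955, -0.144], [0.492, 0.003, -0.871]]
force: [-0.1, -0.5, -1.3]
finger_gap: 0.0308
grasp_force: 50.0
```

```bash
cat >> h.py <<'E'
def mid(im,box):
    "blue body corners in box -> min-area rect centre and end points (px)"
    x,y,w,h=box;hsv=cv2.cvtColor(im['frame'][y:y+h,x:x+w],cv2.COLOR_RGB2HSV)
    mk=cv2.inRange(hsv,(105,120,40),(130,255,255));k,lab,s,ce=cv2.connectedComponentsWithStats(mk)
    return [(s[i,4],np.round(ce[i]+[x,y],1),np.round(cv2.boxPoints(cv2.minAreaRect(np.argwhere(lab==i)[:,::-1].astype(np.float32)))+[x,y]).tolist()) for i in range(1,k) if s[i,4]>40]
E
python3 - <<'E'
from h import *
s=st()
w=grab('wrist');a=grab('scene');b=grab('side')
R=lambda f,s: cv2.resize(f[:,:,::-1],s,interpolation=cv2.INTER_CUBIC)
m=np.hstack([R(w['frame'],(400,300)),R(w['frame'][150:330,200:440],(400,300))])
m2=np.hstack([R(a['frame'][190:355,50:270],(400,300)),R(b['frame'][290:440,230:430],(400,300))])
cv2.imwrite('pics/h1.png',np.vstack([m,m2]))
print(mid(a,(50,150,200,200)));print(mid(b,(230,250,200,190)));print(mid(w,(0,0,640,480)))
E
```

```text
9.85 [ 0.5775 -0.2427  0.1401] [[-0.831, -0.297, -0.471], [-0.26, 0.955, -0.144], [0.492, 0.003, -0.871]] F [-0.1 -0.5 -1.3] gap 0.0308 g 50.0
[(np.int32(95), array([134.8, 236.4]), [[130.0, 228.0], [138.0, 228.0], [138.0, 247.0], [130.0, 247.0]]), (np.int32(506), array([164.5, 275.2]), [[148.0, 267.0], [164.0, 257.0], [180.0, 282.0], [164.0, 292.0]])]
[(np.int32(219), array([345.1, 254. ]), [[333.0, 260.0], [333.0, 250.0], [359.0, 250.0], [359.0, 260.0]]), (np.int32(474), array([337.5, 323.9]), [[321.0, 317.0], [355.0, 314.0], [356.0, 331.0], [323.0, 334.0]])]
[(np.int32(18026), array([318.9, 275.1]), [[277.0, 394.0], [277.0, 165.0], [362.0, 165.0], [362.0, 394.0]])]
```

View pics/h1.png

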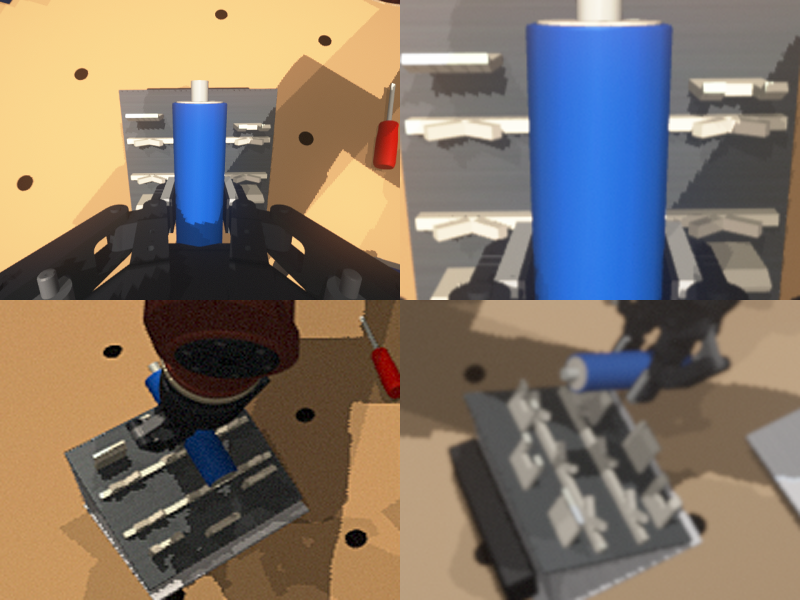

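The hover picture, taken by the wrist camera, shows the cell (columns 277–362) over the middle bay. The plate's top corners are near (192,144) and (443,141). I'll fit the face from the plate edges in this view.

```bash
cat > fit.py <<'E'
from h import *
from scipy.optimize import least_squares
c,s_=np.cos(np.pi/6),np.sin(np.pi/6)
def axes(t):
    X=np.array([np.cos(t)*c,np.sin(t)*c,s_]);Y=np.array([-np.sin(t),np.cos(t),0]);return np.array([X,Y,np.cross(X,Y)]).T
def run(rows=(160,235),tcp_cell_z=.0469,L=.120,stud_up=True,verbose=True,prior=None):
    st_=st();w=grab('wrist');f=w['frame'];hsv=cv2.cvtColor(f,cv2.COLOR_RGB2HSV)
    table=cv2.inRange(hsv,(5,70,60),(25,255,255))
    g=cv2.medianBlur(cv2.inRange(hsv,(0,0,20),(180,75,150)),5)
    k,lab,stt,ce=cv2.connectedComponentsWithStats(g)
    ls,rs,ts=[],[],[]
    def run_in(line): # longest table->nontable borders
        return np.where(line==0)[0]
    for r in range(rows[0],rows[1],3):
        L_=np.where(table[r,60:300]>0)[0]; R_=np.where(table[r,340:600]>0)[0]
        if len(L_): ls.append((60+L_.max()+.5,r))
        if len(R_): rs.append((340+R_.min()-.5,r))
    for u in list(range(205,265,4))+list(range(375,435,4)):
        T=np.where(table[60:230,u]>0)[0]
        if len(T): ts.append((u,60+T.max()+.5))
    ls,rs,ts=map(np.array,(ls,rs,ts))
    def loc(q,p):
        A=axes(q[2]);o=np.array([q[0],q[1],.058]);e,d=ray(w,*p);t=A[:,2]@(o-e)/(A[:,2]@d);return A.T@(e+t*d-o)
    def res(q):
        return np.concatenate([[loc(q,p)[1]-.095*1 for p in ls],[loc(q,p)[1]+.095 for p in rs],[(loc(q,p)[0]-.085) for p in ts]])
    r=least_squares(res,[.548,-.253,3.442],loss='soft_l1',f_scale=.001,x_scale=[.01,.01,.03])
    q=r.x;rr=res(q)*1e3;n1,n2=len(ls),len(ls)+len(rs)
    print('face',np.round(q[:2],4),np.degrees(q[2]).round(2),'res med mm',[np.round([np.median(v),np.std(v)],1) for v in (rr[:n1],rr[n1:n2],rr[n2:])])
    print('edges',ls[[0,-1]].tolist(),rs[[0,-1]].tolist(),ts[[0,len(ts)//2,-1]].tolist())
    return st_,w,q
def cellmeas(st_,w,zc,L,rows=(190,250)):
    "cell end rim and axis column in tool frame (stud toward tool +x visible end)"
    f=w['frame'];mk=cv2.inRange(cv2.cvtColor(f,cv2.COLOR_RGB2HSV),(105,120,40),(130,255,255))
    R=np.array(st_['tcp_rot']);p=np.array(st_['position'])
    out=[]
    for r in range(rows[0],rows[1],10):
        cc=np.where(mk[r,250:400])[0]+250; e,d=ray(w,(cc.min()+cc.max())/2,r); e=R.T@(e-p);d=R.T@d
        t=(-zc-e[2])/d[2];out.append((e+t*d)[:2])
    out=np.array(out);top=np.where(mk[100:300,318:323].any(1))[0].min()+100-.5
    e,d=ray(w,320,top);e=R.T@(e-p);d=R.T@d;t=(-zc-.016-e[2])/d[2]
    x_end=(e+t*d)[0]
    pf=np.polyfit(out[:,0],out[:,1],1)
    print('cell axis y mm',np.round(out[:,1]*1e3,1),'slope deg',np.degrees(pf[0]).round(2),'end row',top,'x_end',x_end.round(4),'centre x',round(x_end-L/2,4))
    return np.array([x_end-L/2,np.polyval(pf,0),-zc]),np.degrees(pf[0])
def delta(st_,q,cell,bay_y,sgn=1):
    "shift of cell centre to seated pose, in face axes (x up, y across, z out), and yaw error"
    A=axes(q[2]);o=np.array([q[0],q[1],.058]);R=np.array(st_['tcp_rot'])
    C=np.array(st_['position'])+R@cell
    lf=A.T@(C-o); T=np.array([0,bay_y,.0315])-lf
    want=np.array([A[:,0],-A[:,1],-A[:,2]]).T
    from scipy.spatial.transform import Rotation as Ro
    rv=np.degrees(Ro.from_matrix(R.T@want).as_rotvec())
    print('cell in face mm',np.round(lf*1e3,1),' tool-axes shift (units, after turn)',np.round(np.array([T[0],-T[1],-T[2]])/.025,2),'turn deg tool',np.round(rv,1))
E
python3 - <<'E'
from fit import *
s,w,q=run();cell,sl=cellmeas(s,w,.0469,.12);delta(s,q,cell,0)
E
```

```text
10.0 [ 0.5774 -0.2437  0.1454] [[-0.834, -0.295, -0.466], [-0.257, 0.955, -0.145], [0.488, -0.001, -0.873]] F [-0.1  0.1 -0.8] gap 0.031 g 50.0
face [ 0.5439 -0.255 ] 197.98 res med mm [array([-0.5,  0.3]), array([0.4, 0.3]), array([-0.4,  0.5])]
edges [[195.5, 160.0], [202.5, 232.0]] [[441.5, 160.0], [435.5, 232.0]] [[205.0, 148.5], [375.0, 144.5], [431.0, 145.5]]
cell axis y mm [-1.4 -1.4 -1.4 -1.6 -1.4 -1.4] slope deg 0.09 end row 165.5 x_end 0.064 centre x 0.004
cell in face mm [ 17.8   1.3 140.1]  tool-axes shift (units, after turn) [-0.71  0.05  4.35] turn deg tool [ 0.3  0.8 -0.7]
```

>>> servo_tool --steps '[[[255,-0.35,0,0,0.3,0.8,-0.7],[255,-0.35,0.05,0.5,0,0,0],[255,0,0,1,0,0,0],[255,0,0,0.7,0,0,0],[255,0,0,0.3,0,0,0],[255,0,0,0,0,0,0],[255,0,0,0,0,0,0]]]'

```text
t: 10.75
position: [0.5624, -0.2471, 0.0822]
tcp_rot: [[-0.823, -0.309, -0.477], [-0.267, 0.951, -0.154], [0.501, 0.0, -0.865]]
force: [0.4, 0.3, -2.1]
finger_gap: 0.0306
grasp_force: 50.0
```

```bash
python3 - <<'E'
from fit import *
s,w,q=run((130,200));cell,sl=cellmeas(s,w,.0469,.12);delta(s,q,cell,0)
q0=np.array([.5439,-.255,np.radians(197.98)]);delta(s,q0,cell,0)
E
```

```text
10.75 [ 0.5624 -0.2471  0.0822] [[-0.823, -0.309, -0.477], [-0.267, 0.951, -0.154], [0.501, 0.0, -0.865]] F [ 0.4  0.3 -2.1] gap 0.0306 g 50.0
face [ 0.5443 -0.2549] 197.95 res med mm [array([-0.6,  0.2]), array([0.6, 0.2]), array([-0.2,  0. ])]
edges [[153.5, 130.0], [162.5, 199.0]] [[482.5, 130.0], [473.5, 199.0]] [[205.0, 113.5], [375.0, 113.5], [431.0, 113.5]]
cell axis y mm [-1.4 -1.4 -1.4 -1.4 -1.4 -1.4] slope deg 0.01 end row 165.5 x_end 0.0641 centre x 0.0041
cell in face mm [-1.  -0.4 77.7]  tool-axes shift (units, after turn) [ 0.04 -0.02  1.85] turn deg tool [ 0.  -0.1  0. ]
cell in face mm [-1.3 -0.4 77.9]  tool-axes shift (units, after turn) [ 0.05 -0.02  1.86] turn deg tool [ 0.  -0.1  0. ]
```

>>> servo_tool --steps '[[[255,0.04,0,0.6,0,0,0],[255,0,0,0.6,0,0,0],[255,0,0,0.3,0,0,0],[255,0,0,0.15,0,0,0],[255,0,0,0,0,0,0]]]'

```text
t: 11.3
position: [0.5414, -0.2534, 0.0454]
tcp_rot: [[-0.822, -0.309, -0.479], [-0.268, 0.951, -0.154], [0.503, 0.002, -0.864]]
force: [0.7, -0.2, -1.3]
finger_gap: 0.0304
grasp_force: 50.0
```

>>> servo_tool --steps '[[[255,0,0,0.1,0,0,0],[255,0,0,0.1,0,0,0],[255,0,0,0,0,0,0]]]'

```text
t: 11.6
position: [0.5408, -0.2545, 0.0429]
tcp_rot: [[-0.824, -0.31, -0.475], [-0.268, 0.951, -0.156], [0.5, -0.001, -0.866]]
force: [3.2, 1.9, 9.4]
finger_gap: 0.0303
grasp_force: 51.1
```

Contact of about 10 N came with the computed height at 32 mm, so the cell is seated. Release and back off.

>>> servo_tool --steps '[[[165,0,0,0,0,0,0],[140,0,0,0,0,0,0],[118,0,0,0,0,0,0],[118,0,0,0,0,0,0],[118,0,0,-0.5,0,0,0],[118,0,0,-1,0,0,0],[118,0,0,-1,0,0,0],[118,0,0,-1,0,0,0],[118,0,0,-1,0,0,0],[118,0,0,0,0,0,0],[118,0,0,0,0,0,0]]]'

```text
t: 12.7
position: [0.5929, -0.2368, 0.1374]
tcp_rot: [[-0.822, -0.309, -0.479], [-0.268, 0.951, -0.154], [0.503, 0.002, -0.864]]
force: [0.0, -0.0, -0.6]
finger_gap: 0.046
grasp_force: 0.0
```

```bash
cat >> fit.py <<'E'
def onface(w,q,h,box=(100,60,560,400)):
    "blue bodies on the face: rect ends on plane h above face, face mm"
    f=w['frame'];mk=cv2.inRange(cv2.cvtColor(f,cv2.COLOR_RGB2HSV),(105,120,40),(130,255,255))
    k,lab,ss,ce=cv2.connectedComponentsWithStats(mk);A=axes(q[2]);o=np.array([q[0],q[1],.058])
    for i in range(1,k):
        if ss[i,4]>400:
            pts=np.argwhere(lab==i)[:,::-1];pr=[]
            for hh in h:
                for v in (pts[:,1].min(),pts[:,1].max()):
                    row=pts[pts[:,1]==np.clip(v,pts[:,1].min()+6,pts[:,1].max()-6)]
                    e,d=ray(w,row[:,0].mean(),v+(-.5 if v==pts[:,1].min() else .5));t=A[:,2]@(o-e+hh*A[:,2])/(A[:,2]@d);pr.append(np.round(A.T@(e+t*d-o)*1e3,1)[:2].tolist())
            print('blue',ss[i].tolist(),pr)
E
python3 - <<'E'
from fit import *
s=st();w=grab('wrist','w5');onface(w,[.5441,-.255,np.radians(197.97)],(.0475,.0315))
E
```

```text
12.7 [ 0.5929 -0.2368  0.1374] [[-0.822, -0.309, -0.479], [-0.268, 0.951, -0.154], [0.503, 0.002, -0.864]] F [ 0.  -0.  -0.6] gap 0.046 g 0.0
blue [296, 160, 45, 169, 7025] [[58.8, -0.3], [-60.8, 0.0], [58.6, -0.3], [-69.8, 0.0]]
```

The long cell's rim ends lie at +58.8 and −60.8 mm, centred across, so it is seated. Back for the mid cell.

>>> servo_tool --steps '[[[118,0,0,-0.3,0,-8,0],[118,0,0,0,0,-8,0],[118,0,0,0,0,-8,0],[118,0,0,0,0,-6,0],[118,0,0,0,0,0,8.4],[118,0,0,0,0,0,8.4],[118,0,0,0,0,0,8.4],[118,0,0,0,0,0,7.8],[118,0.29,0.97,0,0,0,0],[118,0.29,0.97,0,0,0,0],[118,0.29,0.97,0,0,0,0],[118,0.29,0.97,0,0,0,0]]]'

```text
t: 13.95
position: [0.5921, -0.1341, 0.1406]
tcp_rot: [[-0.964, 0.26, -0.057], [0.262, 0.965, -0.013], [0.051, -0.028, -0.998]]
force: [-0.0, 1.1, -0.1]
finger_gap: 0.0461
grasp_force: 0.0
```

>>> servo_tool --steps '[[[118,0.29,0.97,0,0,0,0],[118,0.29,0.97,0,0,0,0],[118,0.29,0.97,0,0,0,0],[118,0.29,0.97,0,0,0,0],[118,0.29,0.97,0,0,0,0],[118,0.29,0.97,0,0,0,0],[118,0.29,0.97,0,0,0,0],[118,0.29,0.97,0,0,0,0],[118,0.29,0.97,0,0,0,0],[118,0.29,0.97,0,0,0,0],[118,0.29,0.97,0,0,0,0],[118,0.29,0.97,0,0,0,0]]]'

```text
t: 15.15
position: [0.5839, 0.1688, 0.1369]
tcp_rot: [[-0.964, 0.26, -0.057], [0.261, 0.965, -0.014], [0.051, -0.029, -0.998]]
force: [0.5, 0.3, 0.1]
finger_gap: 0.046
grasp_force: 0.0
```

>>> servo_tool --steps '[[[118,0.29,0.97,0,0,0,0],[118,0.29,0.97,0,0,0,0],[118,0.29,0.97,0,0,0,0],[118,0.29,0.97,0.4,0,0,0],[118,0,0,1,0,0,0],[118,0,0,1,0,0,0],[118,0,0,0,0,0,0]]]'

```text
t: 15.85
position: [0.5755, 0.2674, 0.0727]
tcp_rot: [[-0.964, 0.26, -0.062], [0.261, 0.965, -0.016], [0.056, -0.032, -0.998]]
force: [-0.8, -0.7, -0.1]
finger_gap: 0.0458
grasp_force: 0.0
```

```bash
cat >> fit.py <<'E'
def rack(zc=.0357):
    "cells in rack seen by wrist, in tool axes relative to the pads' centre line; rims at z=.0517"
    s=st();w=grab('wrist');f=w['frame'];R=np.array(s['tcp_rot']);p=np.array(s['position'])
    mk=cv2.inRange(cv2.cvtColor(f,cv2.COLOR_RGB2HSV),(105,120,40),(130,255,255));k,lab,ss,ce=cv2.connectedComponentsWithStats(mk)
    for i in range(1,k):
        if ss[i,4]<1500: continue
        pts=np.argwhere(lab==i)[:,::-1];v0=pts[:,1].min();v1=pts[:,1].max();o=[]
        for v in np.linspace(v0+8,v0+.6*(v1-v0),6).astype(int):
            u=pts[pts[:,1]==v][:,0];o.append((R.T@(onz(w,(u.min()+u.max())/2,v,zc)-p))[:2])
        o=np.array(o);pf=np.polyfit(o[:,0],o[:,1],1);uc=pts[pts[:,1]==v0+4][:,0].mean()
        e0=(R.T@(onz(w,uc,v0-.5,zc+.016)-p))[0];e1=(R.T@(onz(w,ce[i][0],v1+.5,zc+.016)-p))[0]
        print(ss[i].tolist(),'y at x=0 mm',round(pf[1]*1e3,1),'tilt deg (+tool z)',round(np.degrees(pf[0]),1),'near end x',round(e0*1e3,1),'far end x',round(e1*1e3,1))
E
python3 -c "
from fit import *
rack()"
```

```text
15.85 [0.5755 0.2674 0.0727] [[-0.964, 0.26, -0.062], [0.261, 0.965, -0.016], [0.056, -0.032, -0.998]] F [-0.8 -0.7 -0.1] gap 0.0458 g 0.0
[306, 198, 47, 148, 5984] y at x=0 mm 4.6 tilt deg (+tool z) 0.1 near end x 41.8 far end x -52.8
[118, 223, 56, 107, 4881] y at x=0 mm -118.4 tilt deg (+tool z) 0.3 near end x 26.4 far end x -43.7
[0, 367, 63, 65, 1993] y at x=0 mm -132.1 tilt deg (+tool z) 46.6 near end x -71.9 far end x -123.4
```

>>> servo_tool --steps '[[[118,0,0.1,0,-1.8,-3.2,0],[118,0,0,0,0,0,0],[118,0,0,0,0,0,0]]]'

```text
t: 16.2
position: [0.5804, 0.2711, 0.0784]
tcp_rot: [[-0.965, 0.261, 0.008], [0.261, 0.965, 0.002], [-0.007, 0.004, -1.0]]
force: [-0.2, 0.1, -0.1]
finger_gap: 0.0459
grasp_force: 0.0
```

```bash
python3 -c "
from fit import *
rack()"
```

```text
16.2 [0.5804 0.2711 0.0784] [[-0.965, 0.261, 0.008], [0.261, 0.965, 0.002], [-0.007, 0.004, -1.0]] F [-0.2  0.1 -0.1] gap 0.0459 g 0.0
[297, 187, 46, 89, 3603] y at x=0 mm -1.6 tilt deg (+tool z) 0.1 near end x 47.8 far end x -8.1
[106, 213, 61, 106, 4866] y at x=0 mm -124.2 tilt deg (+tool z) -0.2 near end x 32.5 far end x -38.0
[298, 275, 43, 56, 1975] y at x=0 mm 2.0 tilt deg (+tool z) 6.7 near end x -7.4 far end x -47.2
[0, 356, 67, 76, 2737] y at x=0 mm -171.5 tilt deg (+tool z) 27.3 near end x -65.7 far end x -129.2
```

>>> servo_tool --steps '[[[118,0,0,1,0,0.4,0],[118,0,0,1,0,0,0],[118,0,0,0.7,0,0,0],[118,0,0,0.5,0,0,0],[118,0,0,0.4,0,0,0],[118,0,0,0,0,0,0]]]'

```text
t: 16.85
position: [0.58, 0.2713, -0.0141]
tcp_rot: [[-0.965, 0.261, -0.001], [0.261, 0.965, 0.003], [0.002, 0.003, -1.0]]
force: [0.8, 0.1, -0.5]
finger_gap: 0.0456
grasp_force: 0.0
```

>>> servo_tool --steps '[[[200,0,0,0,0,0,0],[255,0,0,0,0,0,0],[255,0,0,0,0,0,0],[255,0,0,0,0,0,0]]]' --newtons 50

```text
t: 17.25
position: [0.5811, 0.2717, -0.0123]
tcp_rot: [[-0.965, 0.261, 0.002], [0.261, 0.965, 0.004], [-0.001, 0.005, -1.0]]
force: [-0.1, -1.1, 3.6]
finger_gap: 0.0305
grasp_force: 49.8
```

>>> servo_tool --steps '[[[255,0,0,-0.5,0,0,0],[255,0,0,-0.8,0,0,0],[255,0,0,-1,0,0,0],[255,0,0,-1,0,0,0],[255,0,0,-1,0,0,0],[255,0,0,-1,0,0,0],[255,0,0,-0.9,0,0,0],[255,-0.16,-0.5,0,0,0,0],[255,-0.31,-0.98,0,0,0,0],[255,-0.31,-0.98,0,0,0,0],[255,-0.31,-0.98,0,0,0,0],[255,-0.31,-0.98,0,0,0,0]]]'

```text
t: 18.45
position: [0.5844, 0.1534, 0.1407]
tcp_rot: [[-0.965, 0.261, -0.001], [0.261, 0.965, 0.003], [0.002, 0.003, -1.0]]
force: [-0.8, -0.1, -2.3]
finger_gap: 0.0308
grasp_force: 49.7
```

>>> servo_tool --steps '[[[255,-0.31,-0.98,0,0,0,0],[255,-0.31,-0.98,0,0,0,0],[255,-0.31,-0.98,0,0,0,0],[255,-0.31,-0.98,0,0,0,0],[255,-0.31,-0.98,0,0,0,0],[255,-0.31,-0.98,0,0,0,0],[255,-0.31,-0.98,0,0,0,0],[255,-0.31,-0.98,0,0,0,0],[255,-0.31,-0.98,0,0,0,0],[255,-0.31,-0.98,0,0,0,0],[255,-0.31,-0.98,0,0,0,0],[255,-0.31,-0.98,0,0,0,0]]]'

```text
t: 19.65
position: [0.5973, -0.1543, 0.1395]
tcp_rot: [[-0.965, 0.261, -0.001], [0.261, 0.965, 0.004], [0.002, 0.004, -1.0]]
force: [0.7, 0.9, -2.2]
finger_gap: 0.0308
grasp_force: 49.7
```

>>> servo_tool --steps '[[[255,-0.31,-0.98,0,0,0,0],[255,-0.31,-0.98,0,0,0,0],[255,-0.31,-0.98,0,0,0,0],[255,-0.31,-0.98,0,0,0,0],[255,-0.31,-0.98,0,0,0,0],[255,-0.15,-0.5,0,0,0,-5],[255,0,0,0,0,0,-7],[255,0,0,0,0,0,-7],[255,0,0,0,0,0,-7],[255,0,0,0,0,0,-7],[255,0,0,0,0,3,0],[255,0,0,0,0,0,0]]]'

```text
t: 20.85
position: [0.6039, -0.2941, 0.1387]
tcp_rot: [[-0.95, -0.308, -0.051], [-0.307, 0.951, -0.012], [0.052, 0.005, -0.999]]
force: [-0.5, -0.1, -1.8]
finger_gap: 0.0305
grasp_force: 49.8
```

>>> servo_tool --steps '[[[255,0,0,0,0,6,0],[255,0,0,0,0,6,0],[255,0,0,0,0,6,0],[255,0,0,0,0,6,0],[255,0,0,0,0,3,0],[255,0,0,0,0,0,0],[255,0,0,0,0,0,0],[255,0,0,0,0,0,0]]]'

```text
t: 21.65
position: [0.6047, -0.2952, 0.1409]
tcp_rot: [[-0.834, -0.306, -0.458], [-0.27, 0.952, -0.144], [0.481, 0.003, -0.877]]
force: [0.4, 0.4, -1.5]
finger_gap: 0.0306
grasp_force: 49.8
```

```bash
python3 - <<'E'
from fit import *
s=st();w=grab('wrist');q=[.5441,-.255,np.radians(197.97)];cell,sl=cellmeas(s,w,.048,.095);delta(s,q,cell,.06);onface(w,q,(.0475,))
E
```

```text
21.65 [ 0.6047 -0.2952  0.1409] [[-0.834, -0.306, -0.458], [-0.27, 0.952, -0.144], [0.481, 0.003, -0.877]] F [ 0.4  0.4 -1.5] gap 0.0306 g 49.8
cell axis y mm [24.4 24.5  5.9  6.1  6.2  6.2] slope deg 62.66 end row 214.5 x_end 0.0486 centre x 0.0011
cell in face mm [  4.5  94.6 142.2]  tool-axes shift (units, after turn) [-0.18  1.39  4.43] turn deg tool [ 0.2  1.3 -0. ]
blue [375, 169, 53, 163, 6324] [[59.7, 3.6], [-57.7, -9.4]]
blue [278, 207, 84, 188, 14086] [[35.4, 56.3], [-113.3, 58.5]]
```

```bash
sed -i 's|^    R=np.array(st_\[.tcp_rot.\]);p=np.array(st_\[.position.\])$|    k,lab,ss,ce=cv2.connectedComponentsWithStats(mk);mk=np.where(lab==1+ss[1:,4].argmax(),255,0)\n&|' fit.py; python3 - <<'E'
from fit import *
s=st();w=grab('wrist');q=[.5441,-.255,np.radians(197.97)];cell,sl=cellmeas(s,w,.048,.095,(230,280));delta(s,q,cell,.06)
E
```

```text
21.7 [ 0.6046 -0.2953  0.1415] [[-0.835, -0.306, -0.458], [-0.269, 0.952, -0.145], [0.48, 0.003, -0.877]] F [ 0.2  0.2 -0.5] gap 0.0303 g 49.8
cell axis y mm [-1.2 -1.2 -1.2 -1.4 -1.6] slope deg 1.39 end row 214.5 x_end 0.0486 centre x 0.0011
cell in face mm [  4.8  59.2 142.9]  tool-axes shift (units, after turn) [-0.19 -0.03  4.46] turn deg tool [ 0.2  1.3 -0.1]
```

>>> servo_tool --steps '[[[255,-0.15,0,0,0.2,1.3,0],[255,0,0,0.7,0,0,0],[255,0,0,1,0,0,0],[255,0,0,0.6,0,0,0],[255,0,0,0.2,0,0,0],[255,0,0,0,0,0,0],[255,0,0,0,0,0,0]]]'

```text
t: 22.45
position: [0.5788, -0.3035, 0.0855]
tcp_rot: [[-0.823, -0.308, -0.476], [-0.267, 0.951, -0.155], [0.501, -0.0, -0.865]]
force: [0.1, -0.1, -1.8]
finger_gap: 0.03
grasp_force: 49.9
```

```bash
python3 - <<'E'
from fit import *
s=st();w=grab('wrist');q=[.5441,-.255,np.radians(197.97)];cell,sl=cellmeas(s,w,.048,.095,(230,280));delta(s,q,cell,.06);onface(w,q,(.0475,))
g=w['frame'];hsv=cv2.cvtColor(g,cv2.COLOR_RGB2HSV);table=cv2.inRange(hsv,(5,70,60),(25,255,255))
A=axes(q[2]);o=np.array([q[0],q[1],.058])
def loc(u,v):
    e,d=ray(w,u,v);t=A[:,2]@(o-e)/(A[:,2]@d);return np.round(A.T@(e+t*d-o)*1e3,1)
for r in range(130,200,20):
    L=np.where(table[r,:300]>0)[0]
    if len(L): print('left edge',loc(L.max()+.5,r))
for u in (250,270,330,350):
    T=np.where(table[40:230,u]>0)[0]
    if len(T): print('top',loc(u,40+T.max()+.5))
E
```

```text
22.45 [ 0.5788 -0.3035  0.0855] [[-0.823, -0.308, -0.476], [-0.267, 0.951, -0.155], [0.501, -0.0, -0.865]] F [ 0.1 -0.1 -1.8] gap 0.03 g 49.9
cell axis y mm [-1.4 -1.4 -1.2 -1.4 -1.4] slope deg 0.02 end row 214.5 x_end 0.0486 centre x 0.0011
cell in face mm [-0.8 58.1 80.8]  tool-axes shift (units, after turn) [ 0.03 -0.07  1.97] turn deg tool [-0.  -0.1 -0. ]
blue [394, 168, 74, 171, 9842] [[59.6, 4.7], [-28.4, 4.4]]
blue [278, 207, 84, 188, 14196] [[41.7, 57.3], [-63.2, 58.7]]
left edge [79.1 94.4 -0. ]
left edge [67.9 94.3  0. ]
left edge [56.4 94.3  0. ]
left edge [44.5 94.3 -0. ]
top [ 19.9 101.4   0. ]
top [84.3 86.3 -0. ]
top [84.3 51.7 -0. ]
top [84.3 40.1 -0. ]
```

>>> servo_tool --steps '[[[255,0.01,-0.06,0.6,0,0,0],[255,0,0,0.7,0,0,0],[255,0,0,0.35,0,0,0],[255,0,0,0.15,0,0,0],[255,0,0,0,0,0,0]]]'

```text
t: 23.0
position: [0.5572, -0.3117, 0.0454]
tcp_rot: [[-0.822, -0.309, -0.478], [-0.267, 0.951, -0.154], [0.502, 0.001, -0.865]]
force: [-0.4, -0.2, -0.9]
finger_gap: 0.0306
grasp_force: 49.9
```

>>> servo_tool --steps '[[[255,0,0,0.08,0,0,0],[255,0,0,0.1,0,0,0],[255,0,0,0,0,0,0]]]'

```text
t: 23.3
position: [0.5566, -0.3125, 0.0431]
tcp_rot: [[-0.824, -0.309, -0.475], [-0.267, 0.951, -0.156], [0.5, -0.002, -0.866]]
force: [4.8, 2.3, 7.5]
finger_gap: 0.0307
grasp_force: 50.8
```

```bash
python3 - <<'E'
from fit import *
s=st();w=grab('wrist');q=[.5441,-.255,np.radians(197.97)];cell,sl=cellmeas(s,w,.048,.095,(230,280));delta(s,q,cell,.06)
E
```

```text
23.3 [ 0.5566 -0.3125  0.0431] [[-0.824, -0.309, -0.475], [-0.267, 0.951, -0.156], [0.5, -0.002, -0.866]] F [4.8 2.3 7.5] gap 0.0307 g 50.8Traceback (most recent call last):
  File "<stdin>", line 2, in <module>
  File "fit.py", line 38, in cellmeas
    cc=np.where(mk[r,250:400])[0]+250; e,d=ray(w,(cc.min()+cc.max())/2,r); e=R.T@(e-p);d=R.T@d
                                                  ~~~~~~^^
    return umr_minimum(a, axis, None, out, keepdims, initial, where)
ValueError: zero-size array to reduction operation minimum which has no identity
```

The height and force match the long cell's seating, at 32 mm above the face. Release.

>>> servo_tool --steps '[[[165,0,0,0,0,0,0],[140,0,0,0,0,0,0],[118,0,0,0,0,0,0],[118,0,0,0,0,0,0],[118,0,0,-0.5,0,0,0],[118,0,0,-1,0,0,0],[118,0,0,-1,0,0,0],[118,0,0,-1,0,0,0],[118,0,0,-1,0,0,0],[118,0,0,0,0,0,0],[118,0,0,0,0,0,0]]]'

```text
t: 24.45
position: [0.6075, -0.2961, 0.1339]
tcp_rot: [[-0.822, -0.309, -0.478], [-0.267, 0.951, -0.154], [0.503, 0.001, -0.865]]
force: [0.7, 0.4, -0.3]
finger_gap: 0.046
grasp_force: 0.0
```

```bash
python3 - <<'E'
from fit import *
s=st();w=grab('wrist','w6');onface(w,[.5441,-.255,np.radians(197.97)],(.0475,))
E
```

```text
24.45 [ 0.6075 -0.2961  0.1339] [[-0.822, -0.309, -0.478], [-0.267, 0.951, -0.154], [0.503, 0.001, -0.865]] F [ 0.7  0.4 -0.3] gap 0.046 g 0.0
blue [379, 163, 55, 159, 6215] [[59.1, 3.8], [-50.4, -10.0]]
blue [297, 182, 45, 137, 5699] [[47.4, 59.6], [-48.0, 59.5]]
```

>>> servo_tool --steps '[[[118,0,0,-0.4,0,-6,0],[118,0,0,0,0,-6,0],[118,0,0,0,0,-6,0],[118,0,0,0,0,-6,0],[118,0,0,0,0,-6,0],[118,0,0,0,0,0,6.6],[118,0,0,0,0,0,6.6],[118,0,0,0,0,0,6.6],[118,0,0,0,0,0,6.6],[118,0,0,0,0,0,6.6],[118,0,0,0,0,0,0],[118,0.2,0.5,0,0,0,0]]]'

```text
t: 25.7
position: [0.6096, -0.2828, 0.1405]
tcp_rot: [[-0.964, 0.258, -0.055], [0.26, 0.966, -0.015], [0.049, -0.028, -0.998]]
force: [-0.5, -0.1, -0.1]
finger_gap: 0.0459
grasp_force: 0.0
```

>>> servo_tool --steps '[[[118,0.39,0.93,0,0,0,0],[118,0.39,0.93,0,0,0,0],[118,0.39,0.93,0,0,0,0],[118,0.39,0.93,0,0,0,0],[118,0.39,0.93,0,0,0,0],[118,0.39,0.93,0,0,0,0],[118,0.39,0.93,0,0,0,0],[118,0.39,0.93,0,0,0,0],[118,0.39,0.93,0,0,0,0],[118,0.39,0.93,0,0,0,0],[118,0.39,0.93,0,0,0,0],[118,0.39,0.93,0,0,0,0]]]'

```text
t: 26.9
position: [0.5692, 0.0192, 0.1388]
tcp_rot: [[-0.965, 0.257, -0.054], [0.258, 0.966, -0.015], [0.048, -0.028, -0.998]]
force: [1.1, -0.2, 1.5]
finger_gap: 0.0462
grasp_force: 0.0
```

>>> servo_tool --steps '[[[118,0.39,0.93,0,0,0,0],[118,0.39,0.93,0,0,0,0],[118,0.39,0.93,0,0,0,0],[118,0.39,0.93,0,0,0,0],[118,0.2,0.9,0,0,0,0],[118,0,0,1,0,0,0],[118,0,0,0.8,0,0,0],[118,0,0,0,0,0,0],[118,0,0,0,0,0,0]]]'

```text
t: 27.8
position: [0.555, 0.1399, 0.0932]
tcp_rot: [[-0.965, 0.258, -0.054], [0.259, 0.966, -0.015], [0.048, -0.029, -0.998]]
force: [1.0, -0.4, 0.1]
finger_gap: 0.0458
grasp_force: 0.0
```

```bash
python3 -c "
from fit import *
rack()"
```

```text
27.8 [0.555  0.1399 0.0932] [[-0.965, 0.258, -0.054], [0.259, 0.966, -0.015], [0.048, -0.029, -0.998]] F [ 1.  -0.4  0.1] gap 0.0458 g 0.0
[320, 199, 43, 101, 3811] y at x=0 mm 13.6 tilt deg (+tool z) -0.4 near end x 38.7 far end x -30.5
```

>>> servo_tool --steps '[[[118,0.37,0.45,0,-1.7,-2.8,0],[118,0,0,0.4,0,0,0],[118,0,0,0,0,0,0],[118,0,0,0,0,0,0]]]'

```text
t: 28.25
position: [0.5505, 0.1527, 0.0834]
tcp_rot: [[-0.965, 0.261, 0.001], [0.261, 0.965, 0.001], [-0.001, 0.001, -1.0]]
force: [-0.4, -0.2, 0.8]
finger_gap: 0.0458
grasp_force: 0.0
```

```bash
python3 -c "
from fit import *
rack()"
```

```text
28.25 [0.5505 0.1527 0.0834] [[-0.965, 0.261, 0.001], [0.261, 0.965, 0.001], [-0.001, 0.001, -1.0]] F [-0.4 -0.2  0.8] gap 0.0458 g 0.0
[301, 209, 44, 104, 4013] y at x=0 mm 0.4 tilt deg (+tool z) 0.2 near end x 33.9 far end x -36.5
```

>>> servo_tool --steps '[[[118,0,0.07,0.8,0,0,0],[118,0,0,1,0,0,0],[118,0,0,0.9,0,0,0],[118,0,0,0.7,0,0,0],[118,0,0,0.4,0,0,0],[118,0,0,0,0,0,0]]]'

```text
t: 28.9
position: [0.5502, 0.1544, -0.0129]
tcp_rot: [[-0.965, 0.261, -0.0], [0.261, 0.965, 0.0], [0.001, 0.0, -1.0]]
force: [-0.2, 0.3, -0.2]
finger_gap: 0.0456
grasp_force: 0.0
```

>>> servo_tool --steps '[[[200,0,0,0,0,0,0],[255,0,0,0,0,0,0],[255,0,0,0,0,0,0],[255,0,0,0,0,0,0]]]' --newtons 50

```text
t: 29.3
position: [0.5515, 0.1549, -0.0111]
tcp_rot: [[-0.965, 0.261, 0.003], [0.261, 0.965, 0.001], [-0.003, 0.002, -1.0]]
force: [0.2, -0.6, 1.6]
finger_gap: 0.0305
grasp_force: 49.7
```

>>> servo_tool --steps '[[[255,0,0,-0.5,0,0,0],[255,0,0,-0.8,0,0,0],[255,0,0,-1,0,0,0],[255,0,0,-1,0,0,0],[255,0,0,-1,0,0,0],[255,0,0,-1,0,0,0],[255,0,0,-0.9,0,0,0],[255,-0.16,-0.49,0,0,0,0],[255,-0.33,-0.99,0,0,0,0],[255,-0.33,-0.99,0,0,0,0],[255,-0.33,-0.99,0,0,0,0],[255,-0.33,-0.99,0,0,0,0]]]'

```text
t: 30.5
position: [0.5563, 0.036, 0.1425]
tcp_rot: [[-0.965, 0.261, 0.0], [0.261, 0.965, 0.001], [-0.0, 0.001, -1.0]]
force: [0.5, 0.1, -1.0]
finger_gap: 0.0305
grasp_force: 49.7
```

>>> servo_tool --steps '[[[255,-0.33,-0.99,0,0,0,0],[255,-0.33,-0.99,0,0,0,0],[255,-0.33,-0.99,0,0,0,0],[255,-0.33,-0.99,0,0,0,0],[255,-0.33,-0.99,0,0,0,0],[255,-0.33,-0.99,0,0,0,0],[255,-0.33,-0.99,0,0,0,0],[255,-0.33,-0.99,0,0,0,0],[255,-0.17,-0.5,0,0,0,-5],[255,0,0,0,0,0,-7],[255,0,0,0,0,0,-7],[255,0,0,0,0,0,-7]]]'

```text
t: 31.7
position: [0.569, -0.1845, 0.1421]
tcp_rot: [[-0.981, -0.193, 0.0], [-0.193, 0.981, 0.001], [-0.0, 0.001, -1.0]]
force: [-0.0, -0.1, -2.3]
finger_gap: 0.0307
grasp_force: 49.7
```

>>> servo_tool --steps '[[[255,0,0,0,0,0,-7],[255,0,0,0,0,3,0],[255,0,0,0,0,6,0],[255,0,0,0,0,6,0],[255,0,0,0,0,6,0],[255,0,0,0,0,6,0],[255,0,0,0,0,4.3,0],[255,0,0,0,0,0,0],[255,0,0,0,0,0,0],[255,0,0,0,0,0,0]]]'

```text
t: 32.7
position: [0.5699, -0.1846, 0.1438]
tcp_rot: [[-0.815, -0.307, -0.491], [-0.262, 0.952, -0.158], [0.516, -0.0, -0.857]]
force: [0.9, 0.3, -1.8]
finger_gap: 0.0305
grasp_force: 49.8
```

```bash
sed -i 's/cc=np.where(mk\[r,250:400\])\[0\]+250;/cc=np.where(mk[r,250:400])[0]+250\n        if len(cc)<5: continue\n       /' fit.py; python3 - <<'E'
from fit import *
s=st();w=grab('wrist');q=[.5441,-.255,np.radians(197.97)];onface(w,q,(.0475,));cell,sl=cellmeas(s,w,.0468,.070,(250,300));delta(s,q,cell,-.06)
E
```

```text
32.7 [ 0.5699 -0.1846  0.1438] [[-0.815, -0.307, -0.491], [-0.262, 0.952, -0.158], [0.516, -0.0, -0.857]] F [ 0.9  0.3 -1.8] gap 0.0305 g 49.8
blue [214, 174, 51, 160, 5978] [[59.0, -3.6], [-56.7, 10.3]]
blue [129, 191, 59, 133, 5687] [[48.1, 52.6], [-48.5, 55.9]]
blue [278, 241, 82, 154, 10819] [[13.8, -57.5], [-109.5, -57.6]]
cell axis y mm [-1.6 -1.4 -1.4 -1.6 -1.4] slope deg -0.24 end row 254.5 x_end 0.0346 centre x -0.0004
cell in face mm [  1.6 -57.6 144.3]  tool-axes shift (units, after turn) [-0.06  0.1   4.51] turn deg tool [ 0.  -1.1 -0.1]
```

>>> servo_tool --steps '[[[255,-0.1,0.1,0,0,-1.1,0],[255,0,0,0.7,0,0,0],[255,0,0,1,0,0,0],[255,0,0,0.6,0,0,0],[255,0,0,0.2,0,0,0],[255,0,0,0,0,0,0],[255,0,0,0,0,0,0]]]'

```text
t: 33.45
position: [0.5422, -0.1908, 0.089]
tcp_rot: [[-0.824, -0.307, -0.475], [-0.266, 0.952, -0.154], [0.5, -0.001, -0.866]]
force: [0.8, -0.0, -1.1]
finger_gap: 0.0305
grasp_force: 49.8
```

```bash
python3 - <<'E'
from fit import *
s=st();w=grab('wrist');q=[.5441,-.255,np.radians(197.97)];cell,sl=cellmeas(s,w,.0468,.070,(260,310));delta(s,q,cell,-.06)
hsv=cv2.cvtColor(w['frame'],cv2.COLOR_RGB2HSV);table=cv2.inRange(hsv,(5,70,60),(25,255,255))
A=axes(q[2]);o=np.array([q[0],q[1],.058])
def loc(u,v):
    e,d=ray(w,u,v);t=A[:,2]@(o-e)/(A[:,2]@d);return np.round(A.T@(e+t*d-o)*1e3,1)
for r in (140,170,200):
    L=np.where(table[r,340:]>0)[0]
    if len(L): print('right edge',loc(340+L.min()-.5,r))
for u in (290,350):
    T=np.where(table[40:230,u]>0)[0]
    if len(T): print('top',loc(u,40+T.max()+.5))
E
```

```text
33.45 [ 0.5422 -0.1908  0.089 ] [[-0.824, -0.307, -0.475], [-0.266, 0.952, -0.154], [0.5, -0.001, -0.866]] F [ 0.8 -0.  -1.1] gap 0.0305 g 49.8Traceback (most recent call last):
  File "<stdin>", line 2, in <module>
  File "fit.py", line 42, in cellmeas
    out=np.array(out);top=np.where(mk[100:300,318:323].any(1))[0].min()+100-.5
                          ~~~~~~~~~~~~~~~~~~~~~~~~~~~~~~~~~~~~~~~~~~~^^
    return umr_minimum(a, axis, None, out, keepdims, initial, where)
ValueError: zero-size array to reduction operation minimum which has no identity
```

```bash
python3 - <<'E'
from fit import *
s=st();w=grab('wrist');q=[.5441,-.255,np.radians(197.97)];delta(s,q,np.array([-.0004,-.0014,-.0468]),-.06);onface(w,q,(.0475,))
hsv=cv2.cvtColor(w['frame'],cv2.COLOR_RGB2HSV);table=cv2.inRange(hsv,(5,70,60),(25,255,255))
A=axes(q[2]);o=np.array([q[0],q[1],.058])
def loc(u,v):
    e,d=ray(w,u,v);t=A[:,2]@(o-e)/(A[:,2]@d);return np.round(A.T@(e+t*d-o)*1e3,1)
for r in (140,170,200):
    L=np.where(table[r,340:]>0)[0]
    if len(L): print('right edge',loc(340+L.min()-.5,r))
for u in (290,350):
    T=np.where(table[40:230,u]>0)[0]
    if len(T): print('top',loc(u,40+T.max()+.5))
E
```

```text
33.5 [ 0.5424 -0.1907  0.0887] [[-0.824, -0.307, -0.475], [-0.266, 0.952, -0.154], [0.5, -0.001, -0.866]] F [-0.   0.6 -1.4] gap 0.0302 g 49.8
cell in face mm [ -0.8 -60.3  82.5]  tool-axes shift (units, after turn) [ 0.03 -0.01  2.04] turn deg tool [-0.   0.  -0.1]
blue [169, 171, 74, 168, 9512] [[59.8, -5.0], [-28.5, -4.9]]
blue [53, 194, 94, 178, 11058] [[49.2, 46.1], [-48.9, 59.9]]
blue [279, 241, 81, 154, 10861] [[25.8, -61.7], [-64.2, -59.9]]
right edge [ 75.  -94.6  -0. ]
right edge [ 57.6 -94.8   0. ]
right edge [ 39.3 -95.    0. ]
top [ 84.3 -43.5  -0. ]
top [ 84.2 -78.7   0. ]
```

>>> servo_tool --steps '[[[255,0.01,0,0.6,0,0,0],[255,0,0,0.7,0,0,0],[255,0,0,0.4,0,0,0],[255,0,0,0.15,0,0,0],[255,0,0,0,0,0,0]]]'

```text
t: 34.05
position: [0.5193, -0.1977, 0.0477]
tcp_rot: [[-0.823, -0.307, -0.477], [-0.266, 0.952, -0.154], [0.502, 0.0, -0.865]]
force: [0.4, 0.7, -0.9]
finger_gap: 0.0305
grasp_force: 49.8
```

>>> servo_tool --steps '[[[255,0,0,0.08,0,0,0],[255,0,0,0.1,0,0,0],[255,0,0,0,0,0,0]]]'

```text
t: 34.35
position: [0.5186, -0.1986, 0.0452]
tcp_rot: [[-0.825, -0.308, -0.474], [-0.266, 0.951, -0.155], [0.499, -0.002, -0.867]]
force: [2.3, 1.3, 7.4]
finger_gap: 0.0304
grasp_force: 50.7
```

```bash
python3 - <<'E'
from fit import *
s=st();delta(s,[.5441,-.255,np.radians(197.97)],np.array([-.0004,-.0014,-.0468]),-.06)
E
```

```text
34.35 [ 0.5186 -0.1986  0.0452] [[-0.825, -0.308, -0.474], [-0.266, 0.951, -0.155], [0.499, -0.002, -0.867]] F [2.3 1.3 7.4] gap 0.0304 g 50.7
cell in face mm [ -0.9 -60.2  32.3]  tool-axes shift (units, after turn) [ 0.03 -0.01  0.03] turn deg tool [-0.1  0.1 -0.1]
```

Same seating signature: 32.3 mm and about 8 N. Release and back off.

>>> servo_tool --steps '[[[165,0,0,0,0,0,0],[140,0,0,0,0,0,0],[118,0,0,0,0,0,0],[118,0,0,0,0,0,0],[118,0,0,-0.5,0,0,0],[118,0,0,-1,0,0,0],[118,0,0,-1,0,0,0],[118,0,0,-1,0,0,0],[118,0,0,-1,0,0,0],[118,0,0,-1,0,0,0],[118,0,-1,0,0,0,0],[118,0,-1,0,0,0,0]]]'

```text
t: 35.55
position: [0.599, -0.2248, 0.1635]
tcp_rot: [[-0.823, -0.309, -0.476], [-0.267, 0.951, -0.155], [0.5, -0.001, -0.866]]
force: [0.2, -0.3, -0.2]
finger_gap: 0.0461
grasp_force: 0.0
```

>>> servo_tool --steps '[[[118,0,-0.4,-0.5,0,0,0],[118,0,0,0,0,0,0],[118,0,0,0,0,0,0]]]'

```text
t: 35.85
position: [0.6062, -0.2321, 0.1729]
tcp_rot: [[-0.822, -0.307, -0.479], [-0.266, 0.952, -0.153], [0.503, 0.002, -0.864]]
force: [0.3, 0.6, -0.5]
finger_gap: 0.0459
grasp_force: 0.0
```

```bash
python3 - <<'E'
from fit import *
s=st();w=grab('wrist');onface(w,[.5441,-.255,np.radians(197.97)],(.0475,));a=grab('scene')
R=lambda f,s: cv2.resize(f[:,:,::-1],s,interpolation=cv2.INTER_CUBIC)
cv2.imwrite('pics/fin.png',np.vstack([R(w['frame'][100:340,150:490],(800,350)),np.hstack([R(a['frame'][190:355,50:340],(400,250)),R(grab('side')['frame'][190:440,200:500],(400,250))])]))
E
```

```text
35.85 [ 0.6062 -0.2321  0.1729] [[-0.822, -0.307, -0.479], [-0.266, 0.952, -0.153], [0.503, 0.002, -0.864]] F [ 0.3  0.6 -0.5] gap 0.0459 g 0.0
blue [299, 166, 38, 146, 5207] [[59.5, -0.5], [-60.6, 0.1]]
blue [224, 182, 43, 115, 3930] [[47.7, 56.5], [-46.7, 64.7]]
blue [369, 197, 42, 87, 3113] [[36.2, -56.6], [-35.4, -57.7]]
blue [598, 398, 42, 36, 904] [[-147.3, -275.2], [-187.6, -299.3]]
```

View pics/fin.png

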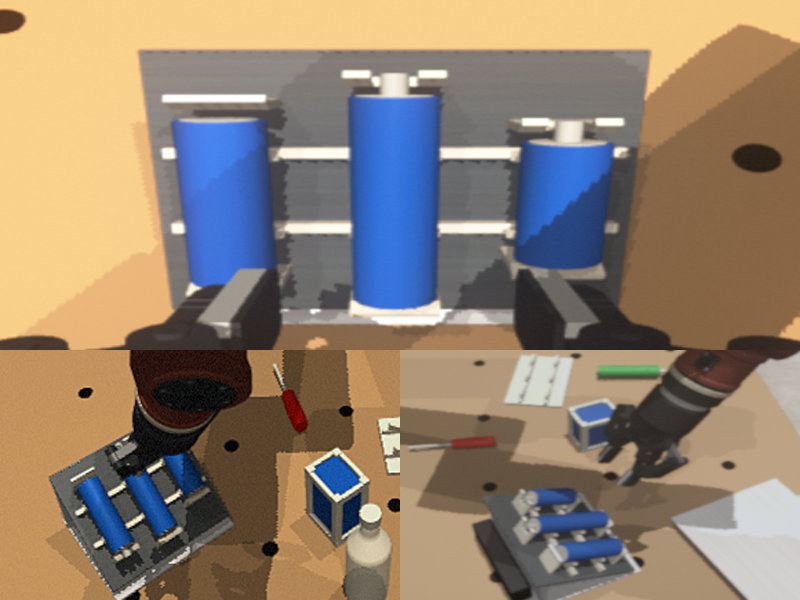

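The final picture shows all three cells down in their bays. The long stud, at (395,83), and the short stud, at (570,130), are in their upper slots. The mid cell lies with its flat end up, so its stud is at the lower wall. The pack, bottle and screwdriver stand where they were, and the gripper is clear.

```bash
python3 -c "
from bench import ctrl
print(ctrl.hand_in())"
```

```text
the job is handed in; nothing more can be done
None
```

All three cells are seated in their matching tester bays and the job is handed in, though my first grasp on the long cell missed and closed on top of it, reading about 41 N at the wrist before I backed off, so the 40 N limit could be in question.

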